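Pull out the tuning tray and plug in the reed block

TASK

Pull the tray of the low wooden tuning cabinet all the way out to its stop by its dark steel bow handle, then plug the ivory-lacquered reed block upright and fully home in the rectangular socket in the tray and let go of it. The tray must still be at its stop at the end, and the other things on the bench stay where they are.

Things in the scene. Friction and masses are not known exactly. Their poses are not given: they have to be found in the camera images.
- cabinet: Fixed low wooden tuning cabinet, 260 deep (x) by 200 wide (y) by 88 high; origin on the bench at the middle of its front lower edge, its +x points into the cabinet, -x out of its open front, z up. Its yaw varies.
- tray (a joint): How far the tray is pulled out along the cabinet's -x: 0 closed, 0.140 m at the stop. Starts at 0 to 0.02. About 5 N of friction, no catch; it stays where it is left. Its front panel is 12 thick, 196 wide, from 10 to 76 above the bench; its side walls reach 44 above the bench.
- handle (a point): Middle of the dark steel bow handle on the tray front: a level round bar 12 thick, 110 long (y), centre line 62 above the bench and 46 in front of the panel's outer face, with a leg back to the panel at each end. The gap between bar and panel, 40 (x) by 98 (y), is free down to the bench: closed fingertips dropped in from above can hook the bar. Axes as the cabinet's; moves with the tray.
- socket (a point): Middle of the floor of the tray's socket, 14 above the bench, 133 behind the handle bar (+x). The hole is 35 (x) by 93 (y), 22 deep, with a 3 mm chamfered mouth, in a dark green plate 80 by 140, top 36 above the bench. Axes as the cabinet's; moves with the tray. Under the cabinet's roof while the tray is in; at the stop 65 in front of the housing.
- reed_block: Loose ivory-lacquered reed block with dark steel reed plates on both broad faces, 32 (x) by 90 (y) by 70 high, 0.1 to 0.21 kg, upright left or right of the cabinet's front; origin at the centre of its underside. Same after a half turn about z. Its plain lower end is the plug: long side along the socket's y; it stands 48 proud when home.
- spacer: Loose dark walnut spacer block 60 by 90 by 28 high lying on the bench on the other side; origin at the centre of its underside. Leave alone.
- reed_plate: Loose blackened steel reed plate 45 by 130 by 6 lying on the bench; origin at the centre of its underside. Leave alone.
- valve_knob: Loose brass air valve knob, 48 across, 54 high, standing on the bench; origin at the centre of its underside. Leave alone.
- button: Loose tortoiseshell button, 36 across, 13 high; origin at the centre of its underside. Leave alone.
Mind the look-alikes: they are no part of the job. What is meant by the reed_block is not blue, green or turquoise, and is the smaller of those in its own colour.

How it is judged:
On the way:
1. the tray is pulled out to its stop (within 6 mm) (value of joint tray above 0.134 m), for 0.2 s.
At the end, for the whole second after the job is handed in: The tray is within 6 mm of its stop; the reed block stands upright (within 0.06 rad) and at rest in the socket, its underside within 4 mm of the socket floor, within 5 mm of the middle and 0.1 rad of the socket's direction (value of joint tray above 0.134 m and x of reed_block in the frame of socket between -0.005 and 0.005 m and y of reed_block in the frame of socket between -0.005 and 0.005 m and z of reed_block in the frame of socket below 0.004 m and angle between the y axis of reed_block and the y axis of socket, either way round below 0.1 rad and angle between reed_block's own z axis and vertical below 0.06 rad and linear speed of reed_block below 0.02 m/s); the robot touches nothing.
It fails at once if the spacer is moved by more than 20 mm (distance of spacer from where it was at the start of the episode above 0.02 m).
It fails at once if the reed plate is moved by more than 20 mm (distance of reed_plate from where it was at the start of the episode above 0.02 m).
It fails at once if the valve knob is moved by more than 20 mm (distance of valve_knob from where it was at the start of the episode above 0.02 m).
It fails at once if the button is moved by more than 20 mm (distance of button from where it was at the start of the episode above 0.02 m).
It also fails if it takes over 69 s, if anything falls off the work surface, if the arm or the gripper's body presses on something with over 40 N, if the wrist force passes 120 N, or if a joint passes its speed limit or range.

ROBOT

A 6-joint arm with a two-finger parallel gripper is mounted at the origin on the work surface. World frame = base frame: x ahead of the robot, y to its left, z up, the work surface at z = 0. Lengths are in m, angles in rad, forces in N, time in s.
With the tool pointing down it reaches from about 0.275 to 0.975 m from the base axis. Payload 8.4 kg.
Tool frame: the origin (TCP) lies on the centre line of the jaws, within the pads' length; the fingertips stand 11 mm ahead of it and the grasp point (between the pads) lies 8 mm behind it (arm.tip_reach is the distance from the TCP to the fingertips, in m); z points along the fingers, y is the line along which they close (so a half turn about z gives the same grasp; the last joint's range is limited). The gripper opens to 92 mm and grips with 3 to 60 N. Pads are 20 mm wide; open, the fingers measure 128 mm over their backs; the gripper's body (75 mm by 189 mm) begins 69 mm behind the grasp point.
Start: joints at [1.194, 0.353, 1.633, -0, 1.155, -0.002], TCP at [0.229, 0.582, 0.226] pointing down, gripper open.
Joint ranges: [-2.63, 2.63], [-0.92, 2.1], [0.06, 2.66], [-1.3, 4.44], [0, 2.69], [-3.02, 3.02]. Speed limits (rad/s): [2.22, 2.22, 2.79, 3.14, 3.14, 3.14].

INTERFACE

Orientations are given as a unit quaternion [w, x, y, z].
In Python, from cell import arm gives the robot as it stands. The module is installed in compiled form; this text tells all that it offers.
- The arm moves only by the tool servo_tool, never from a script. Its argument "series" is text: rows parted by semicolons, each of 5 numbers parted by spaces: the shift along the tool's x, y, z in m, then the turn about the tool's z in degrees, then the opening, from -1 (shut) to 1 (fully open), so that 0 is half open. A call has 1 to 12 rows; each row shifts and turns the commanded pose from where the row before left it, along the tool's axes as they then stand; what a row does not reach is not made up. A row lasts 1/8 s, in which the tool goes at most 62.5 mm and 10.7 degrees, less where a joint would pass 70% of its speed; a pose out of reach is approached as far as the arm can. A call is refused whole if a number of a shift passes 0.0625 or a number of a turn 10.7, either way. A call with a gripper value outside its range is refused whole. The fingers move at their own pace and stop on an object; "grip_force" is the grip in N (left out, the last holds). Time passes only in rows, so rows that do not move let the fingers close. It gives the time, the measured TCP pose, the force, the opening and the grip force at its end, in the units of the state.
- arm.observe(): the state, without advancing time (a new reading comes with each control period).
- arm.camera(name): name is "scene" or "top" or "wrist"; returns a dict with "frame" (480x640x3 uint8, blue, green, red), "range_z" (480x640 float32, m along the optical axis (not along the pixel's ray), 0 where there is no reading), "mtx" (3x3 intrinsics, pixels), "world_from_camera" (4x4, takes a point from camera to world coordinates). Camera axes: x right, y down, z forward; pixel columns grow to the right and rows downward; lengths in m; the calibration is good to about 2 mm. A picture is of the moment at which its call begins.
- arm.finish_job(): hands the job in; it is judged then, once.
Trained networks look in the newest picture that a camera, given by its name, has taken for a name from the list of things; names that differ only in an ending like _2 or _b are one class to them, and where a whole thing is asked for, a point or a joint stands for the part that bears it (a point fixed in the world has none). Each returns a list of dicts, best first, with "confidence" (0 to 1); they miss things now and then, are a little off and sometimes report something else, mostly with a low value. They report only what shows in the picture. A call takes as long as a camera call. They do not tell look-alikes from the thing itself.
- arm.masks_of(label, camera): "region" (480x640 bool, what is visible of it) and "bbox" ([left, top, width, height] in pixels, round what is visible of it).
The state is a dict: "time": time; "joint_pos": joint angles; "joint_velocities": joint speeds; "joint_efforts": joint torques, N m; "tool_pos": TCP position; "ee_rot": TCP orientation; "wrist_force": force on the tool from outside, world axes, zero at the start; "wrist_torque": the same for the moment, N m; "opening": finger opening in m; "gripper_force": force on a finger pad.
Only numpy, scipy, OpenCV 4.12 (cv2) and the standard library are available. Lean on these libraries where they do the work, as an engineer would, in place of code of your own. Each camera call takes 0.05 s, during which the arm holds its last target. There are 200 camera calls.

## Working session

There is one attempt and no reset: what is moved stays moved. The work goes in short steps, Python scripts to look and compute and a tool call to move; the robot and the scene stay as the last step left them, time stands still between calls to the robot, and variables do not carry over. Pictures are saved under pics/ and viewed, at most 10 in all, crops included, and the job is handed in when it is done.

Besides the shell and the picture viewer there is one more tool, called after ">>>" in YAML: its name, and indented under it one key for each argument. servo_tool: Moves the arm, as the interface text tells. Its arguments: {"type":"object","properties":{"series":{"type":"string"},"grip_force":{"type":"number"}},"required":["series"]}

```bash
mkdir -p pics; cat > h.py <<'E'
import numpy as np, cv2
from cell import arm
def pts(c, m=None):
    z=c["range_z"]; v,u=np.nonzero((z>0)&(m if m is not None else True))
    K=c["mtx"]; d=z[v,u]
    p=np.stack([(u-K[0,2])/K[0,0]*d,(v-K[1,2])/K[1,1]*d,d,np.ones_like(d)])
    return (c["world_from_camera"]@p)[:3].T,u,v
def rect(p):
    (c,s,a)=cv2.minAreaRect(p[:,:2].astype(np.float32)); return np.round(c,4),np.round(s,4),round(a,2)
E
python3 - <<'E'
from h import *
o=arm.observe(); print(o["tool_pos"],o["ee_rot"],o["time"],arm.tip_reach)
for n in ("top","scene"):
    c=arm.camera(n); im=c["frame"].copy(); cv2.imwrite(f"pics/{n}0.png",im)
    print(n,c["world_from_camera"].round(3).tolist())
    for l in ("cabinet","tray","handle","socket","reed_block","spacer","reed_plate","valve_knob","button"):
        for r in arm.masks_of(l,n):
            p,u,v=pts(c,r["region"])
            if len(p)<8: print(l,"few");continue
            top=p[p[:,2]>np.percentile(p[:,2],90)-.006]
            print(n,l,round(r["confidence"],2),r["bbox"],"top z",np.percentile(p[:,2],[5,90]).round(3),*rect(top),"col",c["frame"][r["region"]].mean(0).round())
E
```

```text
[0.22864821 0.58112856 0.22486976] [-1.11284357e-04  1.86305279e-01  9.82491649e-01 -7.00386622e-04] 0.0 0.011
top [[0.03, -0.983, 0.183, 0.255], [-1.0, -0.03, 0.0, -0.007], [0.005, -0.183, -0.983, 1.683], [0.0, 0.0, 0.0, 1.0]]
top cabinet 0.93 [270.9, 133.2, 76.0, 117.2] top z [0.023 0.093] [0.7266 0.0092] [0.2857 0.1996] 4.71 col [ 44.  74. 109.]
top tray 0.62 [276.2, 220.1, 64.9, 31.9] top z [0.011 0.077] [ 0.5733 -0.0043] [0.0793 0.1879] 6.66 col [53. 70. 83.]
top handle 0.92 [278.8, 223.9, 68.0, 28.2] top z [0.011 0.078] [ 0.5735 -0.0052] [0.0771 0.1848] 4.57 col [53. 70. 84.]
top reed_block 0.89 [373.2, 180.5, 25.9, 33.8] top z [0.013 0.075] [ 0.7062 -0.2207] [0.0873 0.0324] 44.93 col [107.  54.  26.]
top reed_block 0.88 [443.1, 197.5, 53.0, 25.7] top z [0.002 0.1  ] [ 0.677  -0.4639] [0.1233 0.0461] 83.34 col [86. 89. 25.]
top reed_block 0.83 [403.9, 292.3, 31.9, 44.2] top z [0.02  0.097] [ 0.3608 -0.3146] [0.0428 0.1178] 72.33 col [119. 136. 141.]
top reed_block 0.71 [370.7, 247.3, 30.6, 32.7] top z [0.01  0.075] [ 0.5056 -0.2243] [0.0892 0.0329] 38.84 col [47. 96. 37.]
top r
[... 2141 characters left out ...]
] top z [0.012 0.073] [ 0.5047 -0.226 ] [0.0929 0.0329] 37.04 col [36. 81. 41.]
scene spacer 0.84 [431.6, 289.3, 45.6, 48.1] top z [0.006 0.031] [0.4992 0.3365] [0.0897 0.0643] 86.14 col [27. 46. 65.]
scene reed_plate 0.71 [394.1, 361.1, 65.5, 42.1] top z [0.003 0.01 ] [0.6576 0.3788] [0.0486 0.1317] 20.0 col [39. 48. 54.]
scene valve_knob 0.77 [191.9, 180.8, 22.9, 27.0] top z [0.005 0.054] [ 0.6403 -0.3359] [0.0428 0.0398] 88.12 col [ 39.  87. 116.]
scene valve_knob 0.71 [395.1, 362.0, 64.6, 40.9] top z [0.004 0.01 ] [0.6587 0.3789] [0.0459 0.1283] 20.29 col [38. 44. 50.]
scene button 0.59 [489.0, 369.7, 18.6, 18.6] top z [0.007 0.015] [0.5594 0.4859] [0.0314 0.0305] 79.71 col [21. 44. 76.]
```

View pics/top0.png

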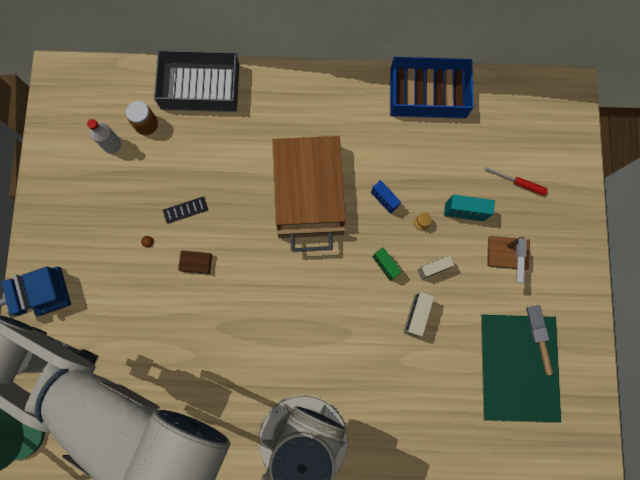

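View pics/scene0.png

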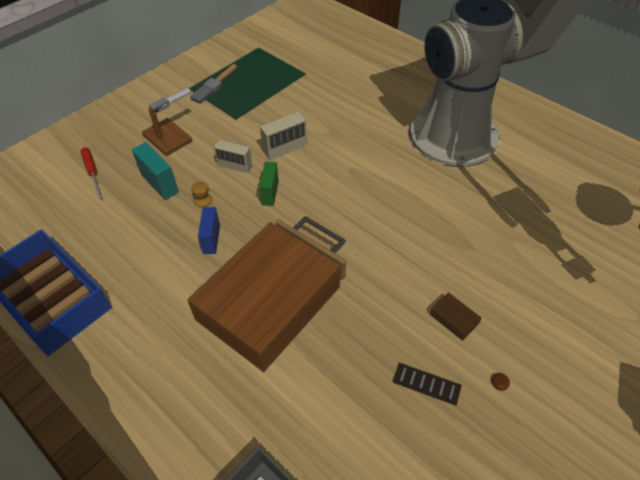

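The top view shows five possible reed blocks: blue (386,197), teal (470,208), green (387,264), small ivory (438,268) and large ivory (420,315). I choose the small ivory one at (438,268). I'll check it in one crop and measure the bar.

```bash
python3 - <<'E'
from h import *
im=cv2.imread("pics/top0.png"); cv2.imwrite("pics/crop.png",cv2.resize(im[215:345,270:470],None,fx=3.5,fy=3.5,interpolation=cv2.INTER_CUBIC))
yaw=np.radians(4.8); R=np.array([[np.cos(yaw),np.sin(yaw)],[-np.sin(yaw),np.cos(yaw)]])
for n in ("top","scene"):
    c=arm.camera(n); p,u,v=pts(c)
    q=p.copy(); q[:,:2]=p[:,:2]@R.T
    m=(q[:,2]>.05)&(q[:,2]<.075)&(q[:,0]>.46)&(q[:,0]<.60)&(abs(p[:,1])<.09)
    b=q[m]; h,e=np.histogram(b[:,0],bins=np.arange(.46,.6,.005)); print(n,list(zip(e.round(3),h)))
    x0=b[:,0].min(); bar=b[b[:,0]<x0+.014]
    print("bar(cab axes)",bar.mean(0),np.ptp(bar[:,1]),bar[:,1].min(),bar[:,1].max(), "slope deg",np.degrees(np.polyfit(bar[:,1],bar[:,0],1)[0]))
    t=p[(p[:,2]>.083)&(abs(p[:,1]-.01)<.14)&(p[:,0]>.5)&(p[:,0]<.95)]; print("roof",rect(t))
E
```

```text
top [(np.float64(0.46), np.int64(0)), (np.float64(0.465), np.int64(0)), (np.float64(0.47), np.int64(0)), (np.float64(0.475), np.int64(0)), (np.float64(0.48), np.int64(0)), (np.float64(0.485), np.int64(0)), (np.float64(0.49), np.int64(0)), (np.float64(0.495), np.int64(0)), (np.float64(0.5), np.int64(0)), (np.float64(0.505), np.int64(0)), (np.float64(0.51), np.int64(0)), (np.float64(0.515), np.int64(0)), (np.float64(0.52), np.int64(0)), (np.float64(0.525), np.int64(0)), (np.float64(0.53), np.int64(61)), (np.float64(0.535), np.int64(70)), (np.float64(0.54), np.int64(39)), (np.float64(0.545), np.int64(15)), (np.float64(0.55), np.int64(18)), (np.float64(0.555), np.int64(18)), (np.float64(0.56), np.int64(11)), (np.float64(0.565), np.int64(13)), (np.float64(0.57), np.int64(14)), (np.float64(0.575), np.int64(11)), (np.float64(0.58), np.int64(106)), (np.float64(0.585), np.int64(33)), (np.float64(0.59), np.int64(27))]
bar(cab axes) [ 0.53692924 -0.05196926  0.0667554 ] 0.11887293763344907 -0.11142378972968646 0.007449147903762615 slope deg 0.34886953183852504
roof (array([0.7271, 0.0095]), arr
[... 458 characters left out ...]
nt64(0)), (np.float64(0.525), np.int64(0)), (np.float64(0.53), np.int64(42)), (np.float64(0.535), np.int64(105)), (np.float64(0.54), np.int64(104)), (np.float64(0.545), np.int64(19)), (np.float64(0.55), np.int64(19)), (np.float64(0.555), np.int64(19)), (np.float64(0.56), np.int64(21)), (np.float64(0.565), np.int64(22)), (np.float64(0.57), np.int64(17)), (np.float64(0.575), np.int64(12)), (np.float64(0.58), np.int64(16)), (np.float64(0.585), np.int64(18)), (np.float64(0.59), np.int64(157))]
bar(cab axes) [ 0.53859714 -0.05096261  0.06711309] 0.12298024732283384 -0.11436929120580767 0.008610956117026173 slope deg 0.22298005084303915
roof (array([0.7393, 0.0078]), array([0.2639, 0.2036]), 4.83)
```

View pics/crop.png

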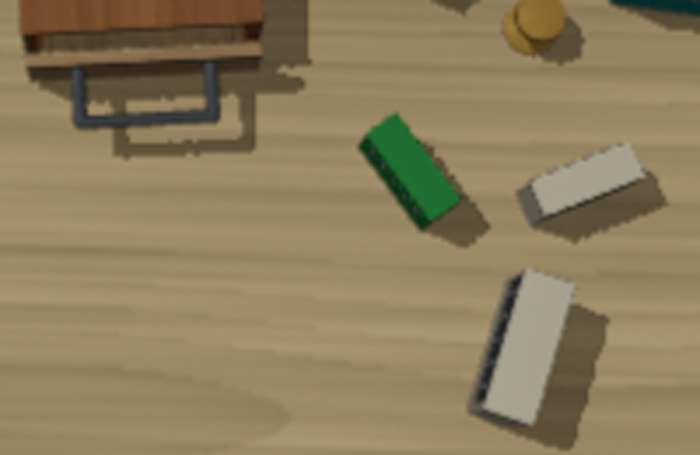

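The crop shows the small ivory block at crop (585,180), with its steel plates on the broad sides, and the larger ivory one at (525,345). The bar is level at crop (145,120). The small one is the target, so I'm going for the handle.

>>> servo_tool:
  series: "0 0 0 -8.7 -1;0 0 0 -8.7 -1;0 0 0 -8.7 -1;0 0 0 0 -1"
  grip_force: 30

```text
time: 1.6
tool_pos: [0.2288, 0.5816, 0.2256]
ee_rot: [0.0, -0.04, 0.999, 0.0]
wrist_force: [-0.5, 0.1, 1.0]
opening: 0.0539
gripper_force: 0.0
```

>>> servo_tool:
  series: "-0.026 -0.055 0 0 -1;-0.026 -0.055 0 0 -1;-0.026 -0.055 0 0 -1;-0.026 -0.055 0 0 -1;-0.026 -0.055 0 0 -1;-0.026 -0.055 0 0 -1;-0.026 -0.055 0 0 -1;-0.026 -0.055 0 0 -1;-0.026 -0.055 0 0 -1;-0.026 -0.055 0 0 -1;0 0 0 0 -1;0 0 0 0 -1"

```text
time: 3.1
tool_pos: [0.532, 0.0544, 0.2254]
ee_rot: [-0.0, -0.039, 0.999, 0.0]
wrist_force: [-0.1, -0.2, 0.6]
opening: 0.0008
gripper_force: 0.0
```

>>> servo_tool:
  series: "-0.029 -0.061 0 0 -1;0 0 0.04 0 -1;0 0 0.04 0 -1;0 0 0.03 0 -1;0 0 0 0 -1"

```text
time: 3.72
tool_pos: [0.5615, 0.0018, 0.1138]
ee_rot: [-0.002, -0.041, 0.999, 0.0]
wrist_force: [-1.1, 0.5, 0.6]
opening: 0.0005
gripper_force: 0.0
```

```bash
python3 - <<'E'
from h import *
c=arm.camera("wrist"); cv2.imwrite("pics/w1.png",c["frame"])
# project tip and bar
def pr(P):
    q=np.linalg.inv(c["world_from_camera"])@np.append(P,1); s=c["mtx"]@q[:3]; return (s[:2]/s[2]).round()
t=arm.observe()["tool_pos"]; print(t, pr(np.array(t)-[0,0,.011]))
E
```

```text
[0.56281935 0.00162795 0.11539614] [317. 288.]
```

View pics/w1.png

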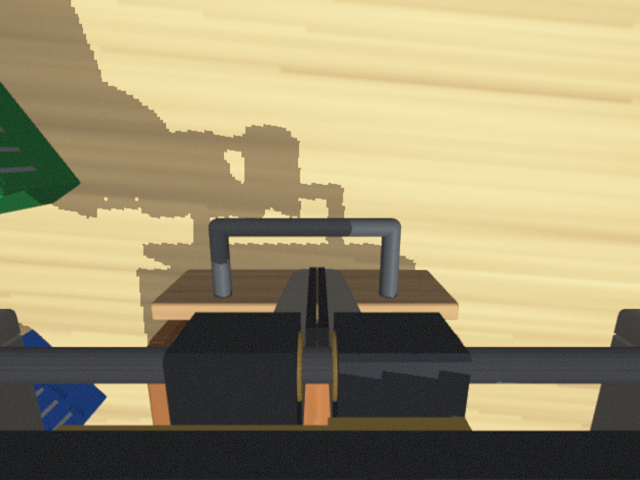

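The wrist view shows the bar at row 228, columns 210–400, and the panel at about row 275. The closed tips at (317,288) sit above the gap, near its middle. Going down and pulling.

>>> servo_tool:
  series: "0 0.006 0.025 0 -1;0 0 0.025 0 -1;0 0 0.022 0 -1;0 0 0 0 -1;0 0 0 0 -1"

```text
time: 4.4
tool_pos: [0.5643, 0.0067, 0.0453]
ee_rot: [0.001, -0.04, 0.999, -0.0]
wrist_force: [0.6, -0.4, 0.3]
opening: 0.0001
gripper_force: 0.0
```

>>> servo_tool:
  series: "0.008 -0.01 0 0 -1;0.012 0 0 0 -1;0.012 0 0 0 -1;0.012 0 0 0 -1;0.012 0 0 0 -1;0.012 0 0 0 -1;0.012 0 0 0 -1;0.012 0 0 0 -1;0.012 0 0 0 -1;0.012 0 0 0 -1;0 0 0 0 -1"

```text
time: 5.78
tool_pos: [0.4482, -0.0136, 0.0444]
ee_rot: [0.001, -0.04, 0.999, -0.0]
wrist_force: [-0.1, 0.2, 0.1]
opening: 0.0003
gripper_force: 0.4
```

>>> servo_tool:
  series: "0.008 0 0 0 -1;0.006 0 0 0 -1;0.005 0 0 0 -1;0.004 0 0 0 -1;0 0 0 0 -1"

```text
time: 6.4
tool_pos: [0.4292, -0.0151, 0.0445]
ee_rot: [0.004, -0.04, 0.999, -0.0]
wrist_force: [10.7, -0.2, -3.8]
opening: 0.0004
gripper_force: 5.4
```

>>> servo_tool:
  series: "0.004 0 0 0 -1;0 0 0 0 -1;0 0 0 0 -1"

```text
time: 6.78
tool_pos: [0.4291, -0.0152, 0.0449]
ee_rot: [0.007, -0.04, 0.999, -0.0]
wrist_force: [21.3, 2.8, -16.6]
opening: 0.0007
gripper_force: 10.9
```

>>> servo_tool:
  series: "-0.012 0 0 0 -1;-0.004 0 0 0 -1;0 0 0 0 -1;0 0 -0.04 0 -1;0 0 -0.06 0 -1;0 0 -0.06 0 -1;0 0 0 10.5 1;0 0 0 10.5 1;0 0 0 10.5 1;0 0 0 10.5 1;0 0 0 10.5 1;0 0 0 10.5 1"

```text
time: 8.28
tool_pos: [0.4362, -0.014, 0.2031]
ee_rot: [-0.001, 0.49, 0.872, -0.0]
wrist_force: [-1.2, 0.5, -0.3]
opening: 0.0582
gripper_force: 0.0
```

>>> servo_tool:
  series: "0 0 0 8.2 1;0 0 0 0 1;0 0 0 0 1"

```text
time: 8.65
tool_pos: [0.4368, -0.014, 0.2034]
ee_rot: [-0.0, 0.548, 0.837, -0.0]
wrist_force: [0.3, -0.6, -0.7]
opening: 0.0889
gripper_force: 0.0
```

>>> servo_tool:
  series: "-0.058 -0.014 -0.005 0 1;-0.058 -0.014 -0.005 0 1;-0.058 -0.014 -0.005 0 1;-0.058 -0.014 -0.005 0 1;-0.058 -0.014 -0.005 0 1;-0.058 -0.014 0 0 1;0 0 0 0 1;0 0 0 0 1"

```text
time: 9.65
tool_pos: [0.498, -0.3661, 0.2279]
ee_rot: [-0.001, 0.549, 0.836, 0.0]
wrist_force: [-0.1, -0.1, 0.3]
opening: 0.0922
gripper_force: 0.0
```

```bash
python3 - <<'E'
from h import *
o=arm.observe(); print(o["tool_pos"],o["ee_rot"],o["time"])
c=arm.camera("wrist"); cv2.imwrite("pics/w2.png",c["frame"])
for r in arm.masks_of("reed_block","wrist"):
    p,u,v=pts(c,r["region"]); zt=np.percentile(p[:,2],90); t=p[abs(p[:,2]-zt)<.008]
    print("wrist",round(r["confidence"],2),r["bbox"],zt.round(4),*rect(t),c["frame"][r["region"]].mean(0).round())
for n in ("top","scene"):
    c=arm.camera(n); cv2.imwrite(f"pics/{n}1.png",c["frame"])
    p,u,v=pts(c); yaw=np.radians(4.6); R=np.array([[np.cos(yaw),np.sin(yaw)],[-np.sin(yaw),np.cos(yaw)]])
    q=p.copy(); q[:,:2]=p[:,:2]@R.T
    f=c["frame"][v,u].astype(int); green=(f[:,1]>f[:,2]+8)
    loc=(q[:,0]>.36)&(q[:,0]<.66)&(abs(p[:,1])<.09)
    m=loc&(q[:,2]>.031)&(q[:,2]<.041)&green; a=q[m]
    print(n,"plate",m.sum(),a[:,2].mean(),np.percentile(a[:,0],[1,99]),np.percentile(a[:,1],[1,99]))
    h=loc&(q[:,2]<.026)&(q[:,2]>.005)&(abs(q[:,0]-.545)<.035)&(abs(q[:,1]-a[:,1].mean())<.065); b=q[h]
    print(n,"hole",len(b),np.percentile(b[:,0],[2,98]),np.percentile(b[:,1],[2,98]),b[:,2].mean())
    bar=q[loc&(q[:,2]>.05)&(q[:,2]<.075)&(q[:,0]<.46)]; bar=bar[bar[:,0]<bar[:,0].min()+.014]
    print(n,"bar",bar.mean(0),bar[:,1].min(),bar[:,1].max())
    for lab in ("socket",):
        for r in arm.masks_of(lab,n): print(lab,r["bbox"],r["confidence"])
E
```

```text
[ 0.49801688 -0.36613885  0.22793452] [-8.38603421e-04  5.48537705e-01  8.36125374e-01  2.04019463e-04] 9.65
wrist 0.87 [501.6, 140.4, 138.4, 66.0] 0.0706 [ 0.7072 -0.2241] [0.0906 0.0333] 42.92 [152.  78.  42.]
wrist 0.8 [381.2, 321.4, 79.9, 107.7] 0.0966 [ 0.6747 -0.4911] [0.0755 0.0458] 82.51 [126. 129.  33.]
wrist 0.74 [108.9, 38.1, 159.4, 139.6] 0.093 [ 0.3607 -0.3176] [0.0433 0.1193] 72.76 [187. 208. 213.]
wrist 0.68 [297.1, 179.0, 38.7, 94.2] 0.0708 [ 0.4997 -0.37  ] [0.0333 0.0896] 23.25 [199. 222. 227.]
wrist 0.64 [334.4, 54.6, 109.0, 66.3] 0.0707 [ 0.5056 -0.2277] [0.0902 0.0336] 37.0 [ 83. 158.  62.]
top plate 704 0.036268193543269885 [0.50428432 0.58318894] [-0.11804741  0.01790701]
top hole 350 [0.53019178 0.56238539] [-0.09380873 -0.00417635] 0.015180392098347845
top bar [ 0.41102749 -0.05007259  0.06717305] -0.10802203163362109 0.00922241474116414
socket [276.4, 223.8, 70.6, 72.9] 0.75
scene plate 878 0.036850049092022885 [0.50579856 0.57614684] [-0.11755844  0.01866104]
scene hole 382 [0.52326332 0.54919462] [-0.09860522 -0.01481537] 0.016706109694868857
scene bar [ 0.4121828  -0.04802746  0.06686544] -0.1096556009498519 0.010179011508617686
socket [283.3, 188.9, 93.9, 83.8] 0.74
```

View pics/w2.png

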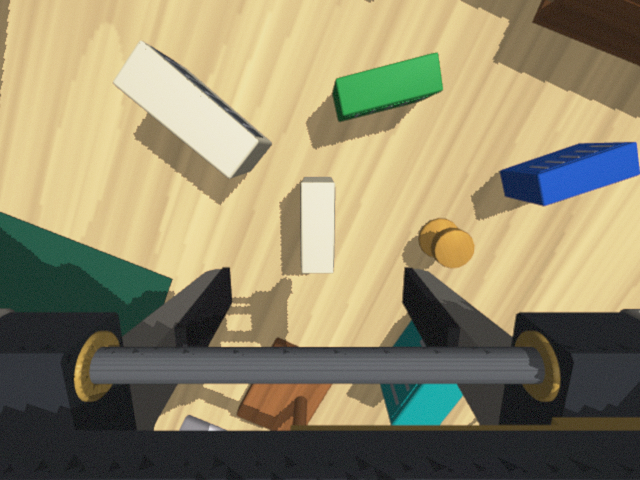

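The wrist view shows the small ivory block at (317,225) midway between the jaws, with the brass knob at (446,243) well clear. Both views put the socket near (0.546,-0.049) in cabinet axes. Gripping.

>>> servo_tool:
  series: "-0.004 0 0.05 0 1;0 0 0.05 0 1;0 0 0.05 0 1;0 0 0.03 0 1;0 0 0.008 0 1;0 0 0 0 -1;0 0 0 0 -1;0 0 0 0 -1;0 0 0 0 -1;0 0 0 0 -1;0 0 0 0 -1"
  grip_force: 25

```text
time: 11.32
tool_pos: [0.5002, -0.3704, 0.0407]
ee_rot: [0.0, 0.549, 0.836, -0.0]
wrist_force: [-0.4, -0.2, 0.3]
opening: 0.0339
gripper_force: 0.0
```

>>> servo_tool:
  series: "0 0 0 0 -1;0 0 0 0 -1;0 0 -0.03 0 -1;0 0 -0.05 0 -1;0 0 -0.05 0 -1;0 0 -0.04 9.5 -1;0 0 0 9.4 -1;0 0 0 0 -1"

```text
time: 12.32
tool_pos: [0.5, -0.3702, 0.2106]
ee_rot: [-0.0, 0.678, 0.735, -0.0]
wrist_force: [0.6, -0.3, -1.9]
opening: 0.0318
gripper_force: 25.0
```

>>> servo_tool:
  series: "0.045 0.013 0 0 -1;0.045 0.013 0 0 -1;0.045 0.013 0 0 -1;0.045 0.013 0 0 -1;0.045 0.013 0 0 -1;0.045 0.012 0 0 -1;0 0 0 0 -1;0 0 0 0 -1"

```text
time: 13.32
tool_pos: [0.5551, -0.0953, 0.2098]
ee_rot: [-0.0, 0.678, 0.736, -0.001]
wrist_force: [-0.0, 0.0, -1.6]
opening: 0.0317
gripper_force: 25.0
```

```bash
python3 - <<'E'
from h import *
o=arm.observe(); print(o["tool_pos"],o["ee_rot"],o["opening"])
c=arm.camera("wrist"); cv2.imwrite("pics/w3.png",c["frame"])
p,u,v=pts(c)
f=c["frame"][v,u].astype(int); loc=(abs(p[:,0]-.548)<.06)&(abs(p[:,1]+.005)<.09)
a=p[loc&(abs(p[:,2]-.036)<.004)&(f[:,1]>f[:,2]+8)]
print("plate",len(a),a[:,2].mean(),rect(a))
# floor of hole
b=p[loc&(p[:,2]<.022)&(abs(p[:,0]-.548)<.032)&(abs(p[:,1]+.005)<.065)&(p[:,2]>.008)]
print("floor",len(b),np.median(b[:,2]),rect(b))
# held block
for r in arm.masks_of("reed_block","wrist"):
    q,_,_=pts(c,r["region"]); 
    print(round(r["confidence"],2),r["bbox"],np.percentile(q,[5,50,95],axis=0).round(4).tolist())
E
```

```text
[ 0.5551458  -0.09531122  0.20983166] [-4.78356577e-04  6.77501211e-01  7.35521264e-01 -5.92414611e-04] 0.031730199924701843
plate 8980 0.03570374583326473 (array([ 0.546 , -0.0076]), array([0.08  , 0.1397]), 4.68)
floor 3628 0.013905625955523748 (array([ 0.5459, -0.0078]), array([0.0352, 0.0936]), 4.54)
0.82 [275.3, 191.3, 85.2, 220.1] [[0.5394, -0.1335, 0.2138], [0.5539, -0.0771, 0.2389], [0.5683, -0.0499, 0.24]]
0.68 [446.0, 300.8, 24.1, 10.0] [[0.7165, -0.1941, 0.0032], [0.7245, -0.1864, 0.0117], [0.7292, -0.1823, 0.0246]]
0.56 [40.1, 383.3, 49.3, 46.7] [[0.3087, -0.3104, 0.0688], [0.3251, -0.2906, 0.0914], [0.3463, -0.2815, 0.093]]
```

View pics/w3.png

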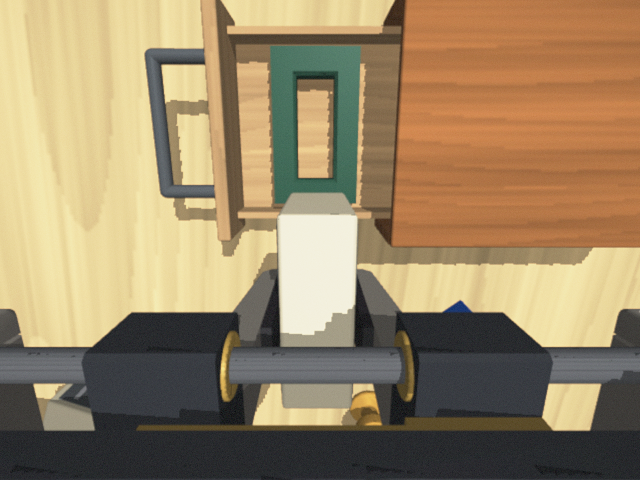

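The wrist view shows the open tray with the socket hole at about (316,128) and the block held straight at (317,265). The socket floor is at (0.546,-0.0077), z 0.014. Moving over it.

>>> servo_tool:
  series: "0.044 -0.001 0 0 -1;0.0435 -0.001 0 0 -1;0 0 0 0 -1;0 0 0.04 0 -1;0 0 0.04 0 -1;0 0 0.03 0 -1;0 0 0.013 0 -1;0 0 0 0 -1;0 0 0 0 -1;0 0 0 0 -1"

```text
time: 14.68
tool_pos: [0.5477, -0.0082, 0.0888]
ee_rot: [0.001, 0.679, 0.734, 0.001]
wrist_force: [-0.3, -0.8, -2.6]
opening: 0.0318
gripper_force: 25.0
```

```bash
python3 - <<'E'
from h import *
o=arm.observe(); print(o["tool_pos"],o["ee_rot"],o["opening"],o["wrist_force"])
E
```

```text
[ 0.54765071 -0.00818084  0.08878039] [7.99276820e-04 6.78649701e-01 7.34461350e-01 6.85806082e-04] 0.0318010816766008 [-0.29436307 -0.7730188  -2.64990351]
```

>>> servo_tool:
  series: "0.0005 -0.0015 0 0 -1;0 0 0.006 0 -1;0 0 0.005 0 -1;0 0 0.005 0 -1;0 0 0.005 0 -1;0 0 0 0 -1"

```text
time: 15.42
tool_pos: [0.5449, -0.0076, 0.066]
ee_rot: [-0.0, 0.679, 0.734, -0.0]
wrist_force: [0.4, -0.2, -2.6]
opening: 0.0317
gripper_force: 25.0
```

>>> servo_tool:
  series: "0 0 0.004 0 -1;0 0 0.004 0 -1;0 0 0.003 0 -1;0 0 0.002 0 -1;0 0 0 0 -1"

```text
time: 16.05
tool_pos: [0.5458, -0.0076, 0.0546]
ee_rot: [0.0, 0.679, 0.734, 0.0]
wrist_force: [-1.9, 0.2, 9.1]
opening: 0.0324
gripper_force: 25.0
```

>>> servo_tool:
  series: "0 0 0 0 0.2;0 0 0 0 0.2;0 0 0 0 0.2;0 0 0 0 0.2;0 0 -0.02 0 0.2;0 0 -0.04 0 0.2;0 0 -0.05 0 0.2;0 0 -0.05 0 0.2;-0.06 0 0 0 0.2;-0.04 0 0 0 0.2;0 0 0 0 0.2;0 0 0 0 0.2"

```text
time: 17.55
tool_pos: [0.5528, -0.1069, 0.2133]
ee_rot: [-0.0, 0.679, 0.734, -0.0]
wrist_force: [-0.1, 0.5, 0.2]
opening: 0.055
gripper_force: 0.0
```

```bash
python3 - <<'E'
from h import *
o=arm.observe(); print(o["tool_pos"],o["opening"],o["wrist_force"])
c=arm.camera("wrist"); cv2.imwrite("pics/w4.png",c["frame"])
p,u,v=pts(c); loc=(abs(p[:,0]-.546)<.04)&(abs(p[:,1]+.0077)<.07)
print("block",rect(p[loc&(abs(p[:,2]-.084)<.008)]),np.median(p[loc&(abs(p[:,2]-.084)<.008),2]))
f=c["frame"][v,u].astype(int); a=p[(abs(p[:,0]-.546)<.06)&(abs(p[:,1]+.0077)<.09)&(abs(p[:,2]-.036)<.004)&(f[:,1]>f[:,2]+8)]
print("plate",rect(a))
E
```

```text
[ 0.55281499 -0.10694641  0.21330427] 0.05500333478295397 [-0.08582239  0.48677066  0.1593661 ]
block (array([ 0.5456, -0.0073]), array([0.0332, 0.0892]), 4.19) 0.0837406094864642
plate (array([ 0.5467, -0.0076]), array([0.0799, 0.1399]), 4.53)
```

View pics/w4.png

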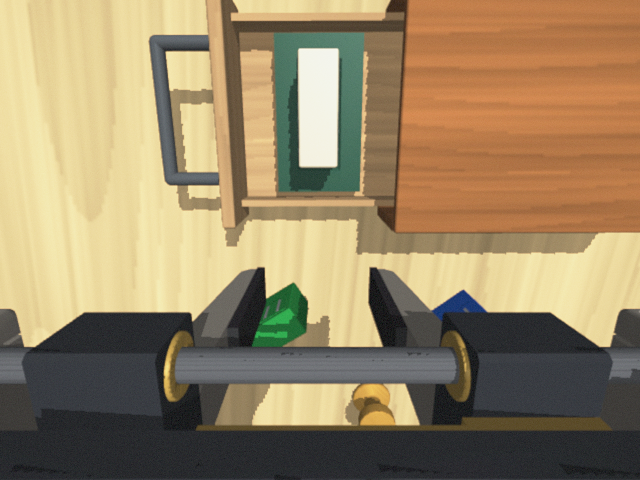

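The block stands at (318,108), home in the plate: its top is at z 0.084, it is centred within 1 mm, and the tray has not moved. Nothing touches it.

```bash
python3 -c "
from cell import arm
print(arm.finish_job())"
```

```text
the job is handed in; nothing more can be done
None
```

The tray is out at its stop, and the small ivory reed block is upright and fully home in the socket, released and about 1 mm off centre by the last picture; the job is handed in, but no verdict came back.

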